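# Line up bean cakes in a tipping pan and clean down the griddle

## Robot

A 6-joint arm with a two-finger parallel gripper is mounted at the origin on the work surface. World frame = base frame: x ahead of the robot, y to its left, z up, the work surface at z = 0. Lengths are in m, angles in rad, forces in N, time in s.
With the tool pointing down it reaches from about 0.3 to 0.825 m from the base axis. Payload 5.4 kg.
Tool frame: the origin (TCP) lies at the very end of the fingers, on their centre line; the grasp point (between the pads) lies 19 mm behind it; z points along the fingers, x is the direction in which the jaws open and shut, and the axes are right-handed (so a half turn about z gives the same grasp; the last joint's range is limited). The gripper opens to 92 mm and grips with 3 to 60 N. Pads are 20 mm wide; open, the fingers measure 128 mm over their backs; the gripper's body (75 mm by 189 mm) begins 69 mm behind the grasp point.
Start: joints at [-1.502, 0.158, 1.597, -0, 1.386, -0.21], TCP at [0.158, -0.553, 0.215] pointing down, gripper open.
Joint ranges: [-2.91, 2.91], [-0.94, 2.29], [0.18, 2.7], [-1.29, 4.43], [0.17, 2.64], [-3, 3]. Speed limits (rad/s): [2.57, 2.57, 3.14, 3.14, 3.14, 3.14].

## Interface

Orientations are given as a rotation vector (axis times angle).
In Python, from workcell import bot gives the robot as it stands. Calls block until the motion is done:
- bot.goto(position, orientation): joint-space move of the TCP to a pose.
- bot.line_to(position, rot=None, max_speed=0.15): straight line of the TCP; rot=None keeps the orientation; max_speed is the mean speed in m/s.
- bot.set_joints(angles): joint-space move.
- bot.set_gripper(opening, newtons=None): opening from 0.0 (shut) to 1.0 (fully open); newtons is the grip in N (None keeps the last); returns when the fingers have stopped.
- bot.hold(seconds).
- bot.inverse_kinematics(position, orientation): joint angles nearest the present ones, or None.
- bot.read_camera(name): name is "scene" or "top"; returns a dict with "pixels" (400x640x3 uint8, blue, green, red), "fx", "fy", "cx", "cy" (pixels), "R" (3x3) and "t" (3): a world point X has camera coordinates R X + t. Camera axes: x right, y down, z forward; pixel columns grow to the right and rows downward; lengths in m; the calibration is good to about 2 mm. A picture is of the moment at which its call begins. There is no depth.
A pose or a line that the arm cannot do raises bot.MotionError and nothing moves.
- bot.job_done(): hands the job in, once; it reports no verdict.
Readings, each from a call of its own:
- bot.current_clock(): time.
- bot.current_joints(): joint angles.
- bot.current_joint_vel(): joint speeds.
- bot.current_effort(): joint torques, N m.
- bot.current_ee_pos(): TCP position.
- bot.current_tool_rot(): TCP orientation.
- bot.current_contact_force(): force on the tool from outside, world axes, zero at the start.
- bot.current_ft_torque(): the same for the moment, N m.
- bot.current_opening(): opening from 0.0 (shut) to 1.0 (fully open).
Only numpy, scipy, OpenCV 4.12 (cv2) and the standard library are available. Lean on these libraries where they do the work, as an engineer would, in place of code of your own. Each camera call takes 0.05 s, during which the arm holds its last target. There are 200 camera calls.

## Task

Move every bean cake from the griddle into the tipping pan, then lift the pan's handle until the pan is tilted about 30 degrees, hold it there for two seconds so that the cakes slide into line against its far wall, and lower it level again. Then take the sprung grill stone by its grip, set it flat and square across the far end of the griddle, press the grip about half-way down on its spring and draw the stone, pressed all the way, along the middle of the griddle to the crumb trough at the near end. Put the stone back flat in its tray; at the end the pan is level with all the cakes in it against the far wall, and the other things on the counter have been left where they stood.

Things in the scene. Friction and masses are not known exactly. Their poses are not given: they have to be found in the camera images.
- cake0_c (a point): a firm bean cake, a cream-coloured block 60 x 46 x 38 mm (its x, y, z), 60 to 130 g, at the start lying flat on the griddle with its length roughly along the griddle; this point is its centre. Two to four cakes are present.
- cake1_c (a point): a firm bean cake, a cream-coloured block 60 x 46 x 38 mm (its x, y, z), 60 to 130 g, at the start lying flat on the griddle with its length roughly along the griddle; this point is its centre. Two to four cakes are present.
- cake2_c (a point): a firm bean cake, a cream-coloured block 60 x 46 x 38 mm (its x, y, z), 60 to 130 g, at the start lying flat on the griddle with its length roughly along the griddle; this point is its centre. Two to four cakes are present.
- cake3_c (a point): a firm bean cake, a cream-coloured block 60 x 46 x 38 mm (its x, y, z), 60 to 130 g, at the start lying flat on the griddle with its length roughly along the griddle; this point is its centre. Two to four cakes are present.
- griddle_top (a point): centre of the flat top of the dark steel griddle, 50 mm above the table. x points along the griddle to its far end, y across it. The plate runs from x = -165 to +159 mm and 94 mm either way along y; a rim 12 mm high stands along both long sides and the far end; at the near (-x) end the plate ends without a rim at an open crumb trough 45 mm wide. Fixed.
- griddle: the griddle itself (origin under its plate's centre, on the table; same axes)
- pan_floor (a point): centre of the inner floor of the tipping pan, a polished steel pan (inside 170 mm along x by 240 along y), on a fixed stand; the floor is 35 mm above the table when level. The point and its axes tilt with the pan. Side and near walls stand 30 mm above the floor, the far wall (the stop, inner face at x = +85 mm) 45 mm. Hinge line: along y through x = +90, z = -5 mm. Cakes slide on this floor when it is tilted more than about 15 degrees.
- pan_handle (a point): middle of the pan's black handle bar, 12 mm thick, along y, 120 mm long, at x = -135, z = +23 mm from the floor's centre (58 mm above the table when level); 45 mm of free room between bar and near wall; clear from above. Lifting it (about 11 N) swings the pan up about its hinge, 227 mm from the bar.
- pan (a joint): tilt of the pan in rad: 0 level (a stop), grows as the handle end is lifted; the stiff hinge stays where it is left
- stone_grip (a point): centre of the black grip (28 mm along x, 110 along y, 34 tall) on top of the grill stone, 70 mm above the stone's underside when the spring is out. The stone is a grey block 70 mm (x) by 140 (y), 30 mm thick with its steel plate, 0.38 kg in all.
- stone_face (a point): centre of the underside of the stone (z up through the grip, y along its length)
- stone: the grill stone (same origin and axes as stone_face)
- stone_spring (a joint): how far the grip is pushed down on its spring, m: 0 out to 0.012 at its stop; about 1 N per mm
- stone_tray: shallow aluminium tray in which the stone lies at the start, lengthwise: 180 mm (x) by 110 (y), 18 mm tall, inner floor 5 mm above the table, walls 5 mm. Origin under its centre; the stone's y lies along the tray's x. Fixed.
- jar: bystander, to be left alone: large closed glass jar, 90 mm across, 140 tall; origin at the centre of its underside
- cup_a: bystander, to be left alone: lidded drink cup, 88 mm across, 150 tall; origin at the centre of its underside
- cup_b: bystander, to be left alone: lidded drink cup, 88 mm across, 150 tall; origin at the centre of its underside
- bowl: bystander, to be left alone: ceramic bowl, 100 mm across, 45 tall; origin at the centre of its underside
- shaker: bystander, to be left alone: steel shaker, 44 mm across, 88 tall; origin at the centre of its underside
- tin: bystander, to be left alone: tin can, 80 mm across, 110 tall; origin at the centre of its underside
Mind the look-alikes: they are no part of the job. What is shaped like the part that bears cake3_c but purple or yellow is not meant. Leave any pink look-alike of the part that bears cake1_c alone.

How it is judged:
By the outcome, as a careful person would: the job done as asked, in the order asked, and still so for the second after the job is handed in, with the robot touching nothing.
Of cake0, cake1, cake2, cake3 only 2 to 4 are there at a start; the rules pass over those that are not, and their reading is None.
At some moment in a run one of cake0, cake1, cake2, cake3 may be knocked a few centimetres aside while the robot is not near it.
Once in a run the grip may slacken for a moment while it holds something.
It also fails if it takes over 210 s, if anything falls off the work surface, if the arm or the gripper's body presses on something with over 40 N, if the wrist force passes 120 N, or if a joint passes its speed limit or range.

## Working session

There is one attempt and no reset: what is moved stays moved. The work goes in short steps, each a Python script; the robot and the scene stay as the last script left them, time stands still between calls to the robot, and variables do not carry over. Pictures are saved under pics/ and viewed, about 12 in all and at most 16, crops included, and the job is handed in when it is done.

```bash
mkdir -p pics; ls; python3 - <<'E'
from workcell import bot
import cv2,numpy as np
for n in("top","scene"):
    c=bot.read_camera(n); cv2.imwrite(f"pics/{n}0.png",c["pixels"])
    print(n,c["fx"],c["fy"],c["cx"],c["cy"],c["R"],c["t"], "campos",-np.array(c["R"]).T@c["t"])
print(bot.current_clock(),bot.current_tool_rot(),bot.current_ee_pos())
E
```

```text
pics
top 396.7406671098657 396.7406671098657 317.6838714924252 202.28300747741721 [[ 0.02343232 -0.99968282 -0.0092297 ]
 [-0.9968827  -0.02266897 -0.07557116]
 [ 0.07533797  0.01097174 -0.99709769]] [0.00912685 0.53275813 1.12647247] campos [0.44601735 0.00884168 1.16354849]
scene 444.34695356706624 444.34695356706624 318.9204516354305 189.27529043710257 [[ 0.4383326   0.89873311  0.01197219]
 [ 0.75565578 -0.36127289 -0.54632064]
 [-0.48667122  0.248517   -0.83749055]] [-0.24896171 -0.36555285  1.61877924] campos [ 1.17317343 -0.31060836  1.15898387]
0.1 [-2.50757660e+00  1.89045957e+00  1.75599117e-03] [ 0.15816132 -0.55223303  0.21373962]
```

View pics/top0.png

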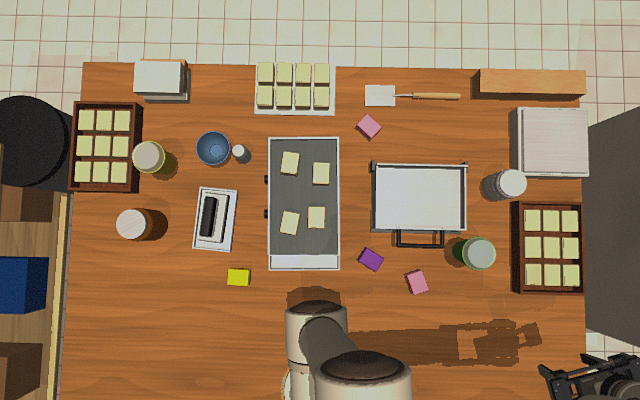

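View pics/scene0.png

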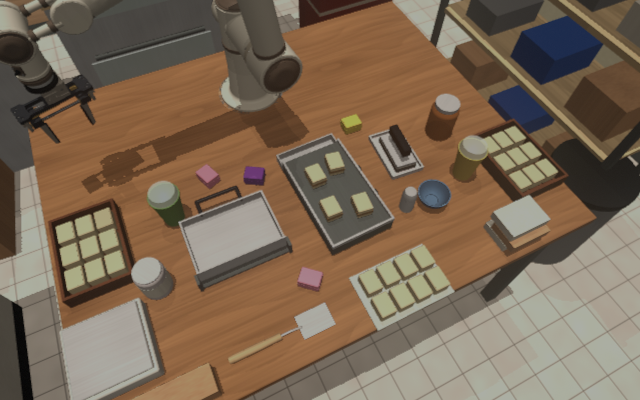

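Top view shows four cakes on the griddle (290,163), (321,173), (289,223), (316,217). The stone is in its tray at (214,219) and the pan at (419,197), with its handle near (419,238). The green tin and a jar stand by the pan.

```bash
cat > h.py <<'E'
from workcell import bot
import cv2,numpy as np
from scipy.spatial.transform import Rotation as Ro
def px2w(c,u,v,z):
    R=np.array(c["R"]);t=np.array(c["t"]);o=-R.T@t
    d=R.T@np.array([(u-c["cx"])/c["fx"],(v-c["cy"])/c["fy"],1.])
    return o+d*(z-o[2])/d[2]
def w2px(c,X):
    p=np.array(c["R"])@np.array(X)+np.array(c["t"]); return c["fx"]*p[0]/p[2]+c["cx"],c["fy"]*p[1]/p[2]+c["cy"]
def cakes(c,z=0.088,roi=(262,345,130,280)):
    """cake-coloured blobs in roi (u0,u1,v0,v1) -> (x,y,yaw of long side,len,wid)"""
    hsv=cv2.cvtColor(c["pixels"],cv2.COLOR_BGR2HSV)
    m=cv2.inRange(hsv,(20,45,150),(40,160,255)); k=np.zeros_like(m); u0,u1,v0,v1=roi; k[v0:v1,u0:u1]=m[v0:v1,u0:u1]
    out=[]
    for q in cv2.findContours(k,cv2.RETR_EXTERNAL,cv2.CHAIN_APPROX_NONE)[0]:
        if cv2.contourArea(q)<80: continue
        w=np.array([px2w(c,u,v,z)[:2] for u,v in q[:,0]],np.float32)
        (x,y),(a,b),th=cv2.minAreaRect(w*1000); th=np.radians(th)
        if a<b: a,b,th=b,a,th+np.pi/2
        th=(th+np.pi/2)%np.pi-np.pi/2
        out.append((x/1000,y/1000,th,a,b))
    return out
def down(jaw):
    """rotvec, tool down, jaw axis (tool x) at world yaw jaw"""
    x=np.array([np.cos(jaw),np.sin(jaw),0]);z=np.array([0,0,-1.])
    return Ro.from_matrix(np.column_stack([x,np.cross(z,x),z])).as_rotvec()
E
python3 - <<'E'
from h import *
c=bot.read_camera("top")
for k in cakes(c): print(np.round(k,3))
cv2.imwrite("pics/crop1.png",cv2.resize(c["pixels"][120:280,180:480],None,fx=2.6,fy=2.6,interpolation=cv2.INTER_CUBIC))
E
```

```text
[ 0.471  0.096 -0.171 57.384 43.723]
[4.870e-01 2.400e-02 2.300e-02 5.424e+01 4.342e+01]
[ 6.0900e-01  1.4000e-02 -3.1000e-02  5.7253e+01  4.2996e+01]
[ 0.636  0.101 -0.121 57.141 43.837]
```

View pics/crop1.png

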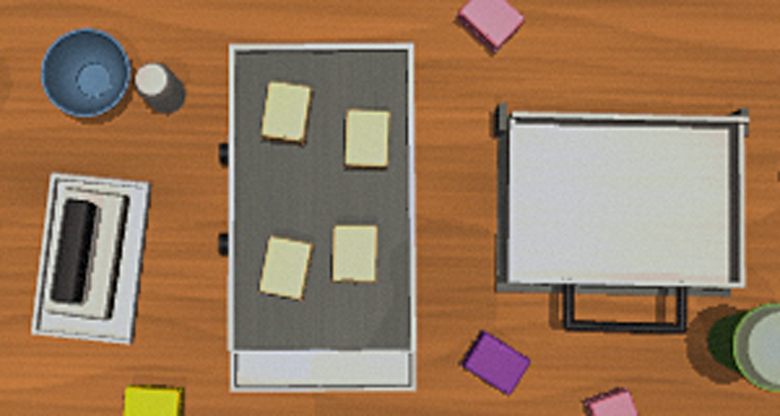

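Zoomed top view: the griddle lies almost straight ahead. The tray at crop (92,258) is slightly rotated, with the black grip at (76,251). The pan's far wall is at the top and the handle bar is at (625,327). Next I'll measure these.

```bash
python3 - <<'E'
from h import *
c=bot.read_camera("top")
def f(n,pts,z):
    for x,y in pts: print(n,np.round(px2w(c,180+(x+.5)/2.6-.5,120+(y+.5)/2.6-.5,z)[:2],4))
f("grid rim",[(229,44),(413,44),(415,390),(229,390)],.062)
f("plate near",[(232,350),(412,350)],.05)
f("tray",[(51,174),(150,182),(132,343),(32,333)],.018)
f("griptop",[(64,199),(96,201),(86,303),(53,301)],.092)
f("stone top",[(129,195),(109,320)],.035)
f("pan far wall outer",[(509,113),(745,118)],.08)
f("pan floor",[(511,124),(731,124),(729,283),(511,282)],.035)
f("pan near top out",[(500,285),(744,287)],.065)
f("bar",[(565,328),(686,327)],.062)
f("tin/green",[(735,345)],.11)
g=c["pixels"]; hsv=cv2.cvtColor(g,cv2.COLOR_BGR2HSV)
for n,z,roi in(("grip",.092,(190,235,185,255)),("bar",.062,(392,450,228,252))):
    m=np.zeros(g.shape[:2],np.uint8);u0,u1,v0,v1=roi
    m[v0:v1,u0:u1]=cv2.inRange(g,(0,0,0),(60,60,60))[v0:v1,u0:u1]
    q=max(cv2.findContours(m,0,1)[0],key=cv2.contourArea)
    w=np.array([px2w(c,u,v,z)[:2] for u,v in q[:,0]],np.float32)*1000
    print(n,cv2.minAreaRect(w))
E
```

```text
grid rim [0.7119 0.1662]
grid rim [ 0.7162 -0.0335]
grid rim [ 0.3449 -0.0428]
grid rim [0.3401 0.154 ]
plate near [0.3815 0.1537]
plate near [ 0.3861 -0.0393]
tray [0.5705 0.3672]
tray [0.564  0.2558]
tray [0.3847 0.2688]
tray [0.393  0.3802]
griptop [0.5365 0.3292]
griptop [0.5351 0.2956]
griptop [0.4287 0.3015]
griptop [0.43   0.3359]
stone top [0.5473 0.2747]
stone top [0.4099 0.2911]
pan far wall outer [ 0.6396 -0.1359]
pan far wall outer [ 0.6397 -0.3851]
pan floor [ 0.6355 -0.1443]
pan floor [ 0.6408 -0.3861]
pan floor [ 0.466  -0.3833]
pan floor [ 0.4615 -0.1464]
pan near top out [ 0.4577 -0.1307]
pan near top out [ 0.4616 -0.3887]
bar [ 0.4138 -0.2004]
bar [ 0.4179 -0.3283]
tin/green [ 0.4022 -0.363 ]
grip ((482.76324462890625, 316.3910217285156), (31.4793643951416, 106.04129791259766), 83.81204986572266)
bar ((436.0335388183594, -257.96124267578125), (48.65161895751953, 137.8214111328125), 0.006077814847230911)
```

```bash
cat >> h.py <<'E'
PAN=np.array([.551,-.265]);PY=.022
GR=np.array([.549,.0615]);GY=.025
def fr(o,yaw,x,y): return o+np.array([np.cos(yaw)*x-np.sin(yaw)*y,np.sin(yaw)*x+np.cos(yaw)*y])
W=.092
def pick_place(k,px,py,zt=.057):
    x,y,th=k[:3]
    bot.set_gripper(1.0,25)
    bot.goto([x,y,.17],down(th)); bot.line_to([x,y,zt],max_speed=.15)
    bot.set_gripper(0.3,25); o1=bot.current_opening()
    bot.line_to([x,y,.15],max_speed=.2); o2=bot.current_opening()
    print("grip mm",o1*92,o2*92)
    if o2*92<40: print("LOST"); return False
    q=fr(PAN,PY,px,py); r=down(PY)
    bot.line_to([q[0],q[1],.15],rot=r,max_speed=.25)
    print("before place mm",bot.current_opening()*92)
    bot.line_to([q[0],q[1],zt-.013],max_speed=.12)
    bot.set_gripper(.86); bot.line_to([q[0],q[1],.17],max_speed=.25)
    print("t",bot.current_clock(),"F",np.round(bot.current_contact_force(),1)); return True
E
python3 - <<'E'
from h import *
c=bot.read_camera("top")
for n,(u,v),z in(("green",(478,253),.14),("white",(512,184),.15),("orange",(134,224),.14),("yel",(149,157),.15),("shaker",(239,152),.088),("bowl",(213,148),.045)): print(n,np.round(px2w(c,u,v,z)[:2],3))
for x,y,r in((.636,.1,0),(.55,-.35,0),(.48,.316,1.5),(.67,.06,0),(.4,.06,0)): print(np.round(bot.inverse_kinematics([x,y,.06],down(r)),2))
ks=sorted(cakes(c),key=lambda k:k[1])
pick_place(ks[0],8,0) if 0 else pick_place(ks[0],.008,-.072)
c=bot.read_camera("top");cv2.imwrite("pics/a1.png",c["pixels"][100:300,180:560])
for k in cakes(c): print(np.round(k,3))
E
```

```text
green [ 0.403 -0.392]
white [ 0.581 -0.476]
orange [0.456 0.494]
yel [0.63 0.46]
shaker [0.661 0.24 ]
bowl [0.68  0.325]
[-0.03  0.48  1.51 -0.    1.15 -0.03]
[-0.75  0.5   1.49 -0.    1.15 -0.75]
[ 0.37  0.33  1.72 -0.    1.09 -1.13]
[-0.09  0.55  1.42 -0.    1.17 -0.09]
[-0.15 -0.1   2.2  -0.    1.05 -0.15]
grip mm 59.8872486277954 59.66463751360692
before place mm 59.81701544862483
t 8.85 F [-0.8  0.3 -1.2]
[ 0.471  0.097 -0.171 57.351 43.19 ]
[4.8700e-01 2.4000e-02 2.2000e-02 5.4262e+01 4.3352e+01]
[ 0.636  0.1   -0.113 57.224 43.524]
```

View pics/a1.png

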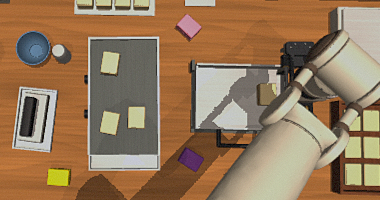

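The first cake is in the pan and the other three are still in place. Next I'll move those, looking again before each one.

```bash
python3 - <<'E'
from h import *
for py in (-.016,.039,.092):
    c=bot.read_camera("top"); ks=sorted([k for k in cakes(c) if k[3]>48],key=lambda k:k[1])
    for k in ks: print(np.round(k,3))
    if not ks or not pick_place(ks[0],.008,py): break
bot.goto([.45,.05,.3],down(0))
c=bot.read_camera("scene"); cv2.imwrite("pics/a2s.png",c["pixels"])
bot.goto([.3,.2,.3],down(0))
c=bot.read_camera("top"); cv2.imwrite("pics/a2.png",cv2.resize(c["pixels"][110:300,180:540],None,fx=2.2,fy=2.2))
for k in cakes(c,.073,(365,475,150,240)): print("pan",np.round(k,3))
print(bot.current_clock())
E
```

```text
[ 4.8700e-01  2.5000e-02 -3.3000e-02  5.6276e+01  4.1797e+01]
[ 0.471  0.097 -0.168 57.326 43.167]
[ 0.636  0.101 -0.122 57.521 43.834]
grip mm 60.391974334963656 60.187188803984085
before place mm 60.250012672741086
t 16.375 F [ 0.4 -0.1 -0.4]
[ 0.471  0.097 -0.168 57.326 43.167]
[ 0.635  0.1   -0.113 57.963 43.524]
grip mm 59.87266234927892 59.920344239767616
before place mm 60.083602687995025
t 23.9917 F [-0.  -0.3 -0.2]
[ 0.636  0.101 -0.122 57.521 43.834]
grip mm 59.95793387923303 59.72813685951509
before place mm 59.97567115624279
t 31.2417 F [-0.6 -0.5 -0.4]
pan [ 5.6100e-01 -3.3700e-01  2.2000e-02  5.8085e+01  4.4148e+01]
pan [ 0.56  -0.281  0.059 58.023 43.253]
pan [ 5.5800e-01 -2.2600e-01  8.0000e-03  5.8338e+01  4.1320e+01]
pan [ 5.5900e-01 -1.7400e-01  1.1000e-02  5.5802e+01  4.1359e+01]
33.2833
```

View pics/a2.png

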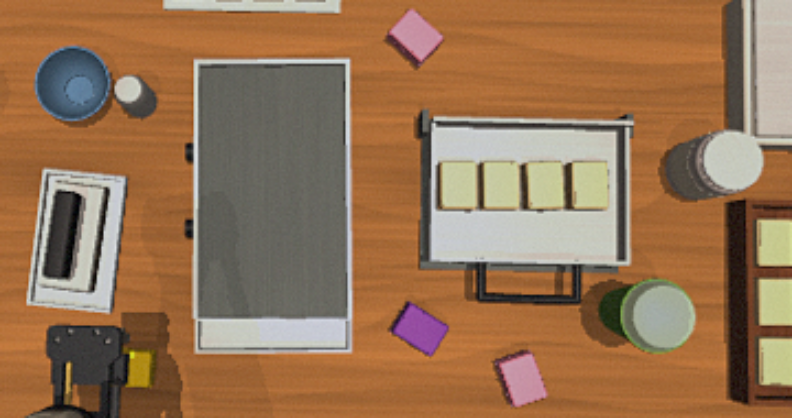

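All four cakes are in the pan and the griddle is clear. Next is the pan tilt.

```bash
cat >> h.py <<'E'
yp=np.array([-np.sin(PY),np.cos(PY),0])
H=np.array([*fr(PAN,PY,.09,0),.030])
P0=np.array([*fr(PAN,PY,-.135,0),.039]); R0=Ro.from_rotvec(down(PY))
def tilt(deg):
    r=Ro.from_rotvec(yp*np.radians(deg)); return H+r.apply(P0-H),(r*R0).as_rotvec()
E
python3 - <<'E'
from h import *
for d in (10,20,30): assert bot.inverse_kinematics(*tilt(d)) is not None
bot.set_gripper(.55,30)
bot.goto(P0+[0,0,.12],down(PY)); bot.line_to(P0,max_speed=.12); bot.set_gripper(0,40)
print("bar mm",bot.current_opening()*92, bot.current_contact_force())
for d in range(3,31,3):
    bot.line_to(*[tilt(d)[0]],rot=tilt(d)[1],max_speed=.06)
    if d%9==3: print(d,np.round(bot.current_contact_force(),1),np.round(bot.current_opening()*92,1))
print(bot.current_ee_pos()-tilt(30)[0]); t=bot.current_clock(); bot.hold(1.2)
c=bot.read_camera("scene"); cv2.imwrite("pics/b1.png",cv2.resize(c["pixels"][120:320,100:340],None,fx=2.5,fy=2.5))
bot.hold(1.2); print("held",bot.current_clock()-t,bot.current_opening()*92)
E
```

```text
bar mm 10.7597517092939 [ 3.31612289  0.64663172 -1.63438571]
3 [3.6 1.6 2. ] 11.1
12 [ 5.7 -1.  -3.1] 10.6
21 [ 4.8 -3.5 -6.5] 11.0
30 [ 2.8 -4.7 -7.7] 10.7
[-0.0004018  -0.00091972 -0.00120844]
held 2.450000000000003 10.396549605592394
```

View pics/b1.png

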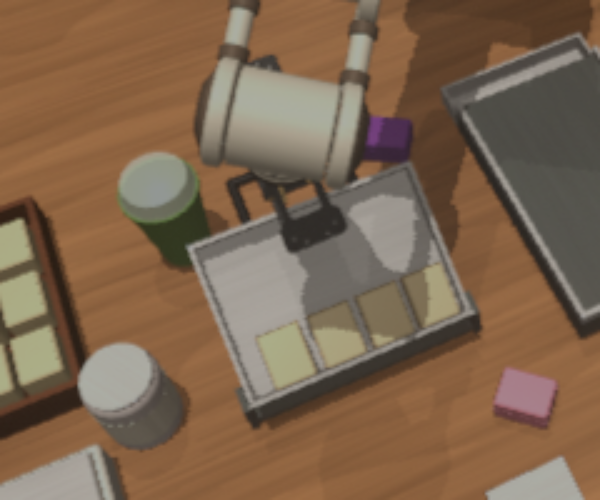

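The pan is tilted and all four cakes lie in line at the far wall. Now I'll lower it.

```bash
python3 - <<'E'
from h import *
for d in list(range(27,-1,-3)):
    bot.line_to(tilt(d)[0],rot=tilt(d)[1],max_speed=.06)
    if d%9==0: print(d,np.round(bot.current_contact_force(),1),np.round(bot.current_opening()*92,1))
for dz in (.002,.004):
    if bot.current_contact_force()[2]<12:
        bot.line_to(P0-[0,0,dz],max_speed=.02); print(np.round(bot.current_contact_force(),1))
bot.set_gripper(.55); bot.line_to(P0+[0,0,.15],max_speed=.12)
bot.goto([.36,.2,.3],down(1.5))
c=bot.read_camera("top"); cv2.imwrite("pics/b2.png",cv2.resize(c["pixels"][130:280,180:480],None,fx=2.6,fy=2.6,interpolation=2))
for k in cakes(c,.073,(365,475,150,240)): print("pan",np.round(k,3))
print(bot.current_clock())
E
```

```text
27 [ 6.5 -3.3 -4.5] 11.0
18 [ 7.9 -2.9 -4.9] 10.7
9 [ 8.1 -1.9 -7.1] 10.9
0 [ 9.  -0.7 -5.5] 10.6
[ 1.7  4.4 11.3]
[-3.8  8.9 27.6]
pan [ 0.607 -0.336  0.    56.283 41.364]
pan [ 6.0500e-01 -2.8100e-01  4.0000e-03  5.6248e+01  4.1405e+01]
pan [ 6.0700e-01 -2.2600e-01  8.0000e-03  5.5868e+01  4.1455e+01]
pan [ 6.0600e-01 -1.7300e-01  1.1000e-02  5.6180e+01  4.1494e+01]
51.45
```

View pics/b2.png

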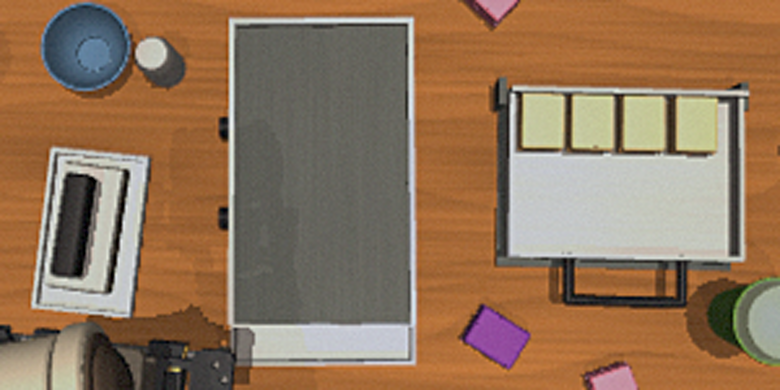

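The pan is level and the cakes sit against the far wall. Next is the stone.

```bash
python3 - <<'E'
from h import *
r=down(1.506); g=[.4828,.3155]
bot.set_gripper(.75,40)
bot.goto([*g,.17],r); print("j",np.round(bot.current_joints(),2))
bot.line_to([*g,.057],max_speed=.1); bot.set_gripper(.1,45)
print("grip mm",bot.current_opening()*92,"pos",bot.current_ee_pos(),np.round(bot.current_contact_force(),1))
f=np.mean([bot.current_contact_force() for _ in range(5)],0)
bot.line_to([*g,.16],max_speed=.1); bot.hold(.3)
print("up",bot.current_opening()*92,np.round(bot.current_contact_force(),1),np.round(bot.current_ft_torque(),2))
c=bot.read_camera("scene"); cv2.imwrite("pics/c1.png",cv2.resize(c["pixels"][70:230,270:510],None,fx=2.5,fy=2.5))
print(bot.current_clock())
E
```

```text
j [ 0.37  0.2   1.64 -0.    1.3  -1.14]
grip mm 27.66875263911674 pos [0.48290106 0.31566546 0.05709821] [-0.4  2.1  0.6]
up 27.692763457974543 [ 0.5 -0.4 -5. ] [-0.   -0.15 -0.01]
56.275
```

View pics/c1.png

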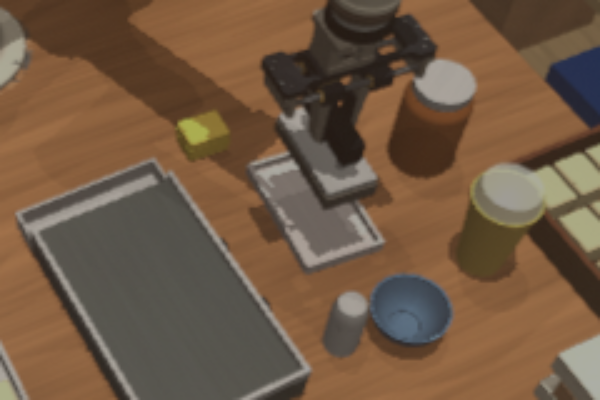

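The stone is held level. Next I'll carry it to the far end of the griddle and lower it until it touches.

```bash
python3 - <<'E'
from h import *
r=down(GY); q=fr(GR,GY,.116,0)
bot.line_to([.5,.25,.17],max_speed=.15)
bot.line_to([*q,.17],rot=r,max_speed=.15)
print("mm",bot.current_opening()*92,np.round(bot.current_joints(),2))
bot.line_to([*q,.110],max_speed=.1); bot.hold(.3)
for z in (.106,.104,.103,.102,.101,.100,.099,.098):
    bot.line_to([*q,z],max_speed=.02); bot.hold(.15)
    print(z,np.round(bot.current_ee_pos()[2],4),np.round(np.mean([bot.current_contact_force() for _ in range(4)],0),1))
print(bot.current_opening()*92,bot.current_clock())
c=bot.read_camera("scene"); cv2.imwrite("pics/c2.png",cv2.resize(c["pixels"][110:270,260:480],None,fx=2.6,fy=2.6))
E
```

```text
mm 27.84883322297311 [-0.08  0.43  1.36  0.    1.36 -0.11]
0.106 0.106 [ 0.5  0.7 -3.3]
0.104 0.104 [-0.3 -0.1 -4.8]
0.103 0.1034 [ 0.3 -0.5 -0.6]
0.102 0.1023 [0.9 0.8 0.9]
0.101 0.1012 [0.3 0.1 0.7]
0.1 0.1003 [0.3 0.2 2.2]
0.099 0.0992 [ 2.1 -0.3  3. ]
0.098 0.0983 [1.6 1.  3.8]
27.78606503485425 63.0417
```

View pics/c2.png

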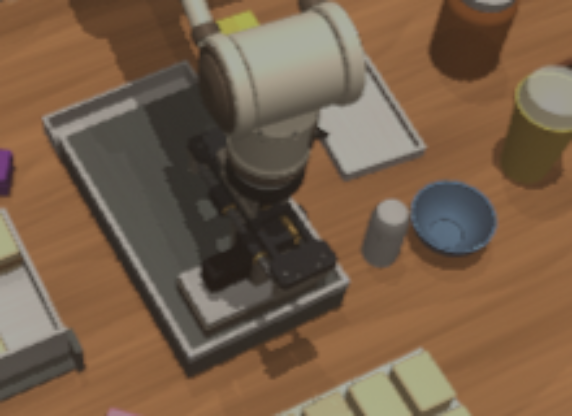

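Contact came at a TCP height of about 0.1025 m, and the stone lies flat and square. Next I'll press it about 6 mm and draw it.

```bash
python3 - <<'E'
from h import *
q=fr(GR,GY,.116,0); z=.096
bot.line_to([*q,z],max_speed=.02); bot.hold(.5)
def rd(s): print(s,np.round(bot.current_ee_pos(),4),np.round(np.mean([bot.current_contact_force() for _ in range(4)],0),1),np.round(bot.current_opening()*92,1))
rd("press")
for x in (.08,.03,-.02,-.07,-.11,-.145):
    bot.line_to([*fr(GR,GY,x,0),z],max_speed=.05); rd(x)
bot.hold(.4)
c=bot.read_camera("scene"); cv2.imwrite("pics/c3.png",cv2.resize(c["pixels"][110:270,260:480],None,fx=2.6,fy=2.6))
print(bot.current_clock())
E
```

```text
press [0.6653 0.0644 0.0965] [1.5 0.6 6.7] 27.7
0.08 [0.6307 0.0632 0.0973] [ 5.1 -0.2  6.5] 28.0
0.03 [0.581  0.0619 0.0973] [4.3 0.8 5.8] 27.6
-0.02 [0.531  0.0606 0.0972] [ 3.7 -0.1  5.3] 28.0
-0.07 [0.4811 0.0594 0.0972] [4.5 0.7 5.3] 28.1
-0.11 [0.441  0.0584 0.0971] [3.7 0.8 5.5] 27.8
-0.145 [0.4059 0.0575 0.0971] [5.  0.7 5.9] 27.9
70.4083
```

View pics/c3.png

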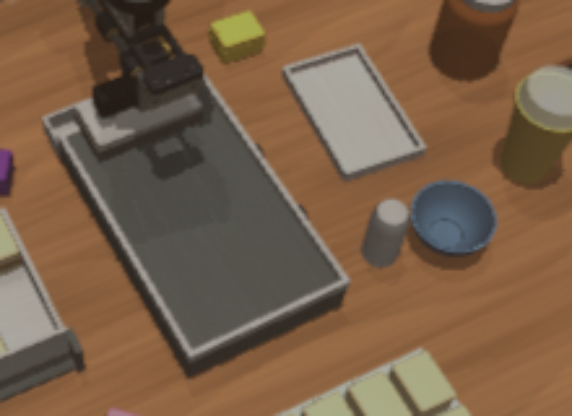

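The stone is at the trough after a draw at a steady 5–6 N. Next I'll put it back in the tray.

```bash
python3 - <<'E'
from h import *
p=bot.current_ee_pos(); bot.line_to([p[0],p[1],.17],max_speed=.1)
t=[.480,.317]; r=down(1.50)
bot.line_to([.45,.2,.17],max_speed=.15); bot.line_to([*t,.17],rot=r,max_speed=.12)
print("mm",bot.current_opening()*92); bot.line_to([*t,.07],max_speed=.1); bot.hold(.2)
for z in (.062,.060,.059,.058,.057,.0565):
    bot.line_to([*t,z],max_speed=.02); bot.hold(.15); fz=np.mean([bot.current_contact_force()[2] for _ in range(4)])
    print(z,np.round(bot.current_ee_pos()[2],4),round(fz,1))
    if fz>0: break
bot.set_gripper(.75); bot.line_to([*t,.2],max_speed=.1)
bot.goto([.158,-.5,.3],down(-1.29))
c=bot.read_camera("top"); cv2.imwrite("pics/d1.png",cv2.resize(c["pixels"][110:300,120:540],None,fx=1.9,fy=1.9,interpolation=2))
for k in cakes(c,.073,(365,475,150,240)): print("pan",np.round(k,3))
c=bot.read_camera("scene"); cv2.imwrite("pics/d2.png",cv2.resize(c["pixels"][80:320,130:510],None,fx=2.1,fy=2.1))
print(bot.current_clock(),np.round(bot.current_contact_force(),1))
E
```

```text
mm 27.73696271695167
0.062 0.0621 -3.5
0.06 0.06 -3.2
0.059 0.059 -3.6
0.058 0.0583 -0.5
0.057 0.0572 -0.5
0.0565 0.0567 0.7
pan [ 4.9700e-01 -1.6900e-01  1.2000e-02  5.7671e+01  4.1189e+01]
pan [ 0.607 -0.336  0.    56.283 41.364]
pan [ 6.0500e-01 -2.8100e-01  4.0000e-03  5.6299e+01  4.1405e+01]
pan [ 6.0700e-01 -2.2600e-01  8.0000e-03  5.5868e+01  4.1455e+01]
83.6417 [ 0.8 -0.7  0.4]
```

View pics/d1.png

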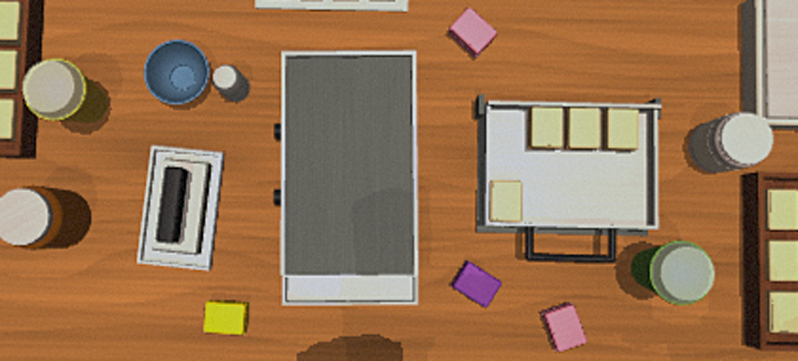

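View pics/d2.png

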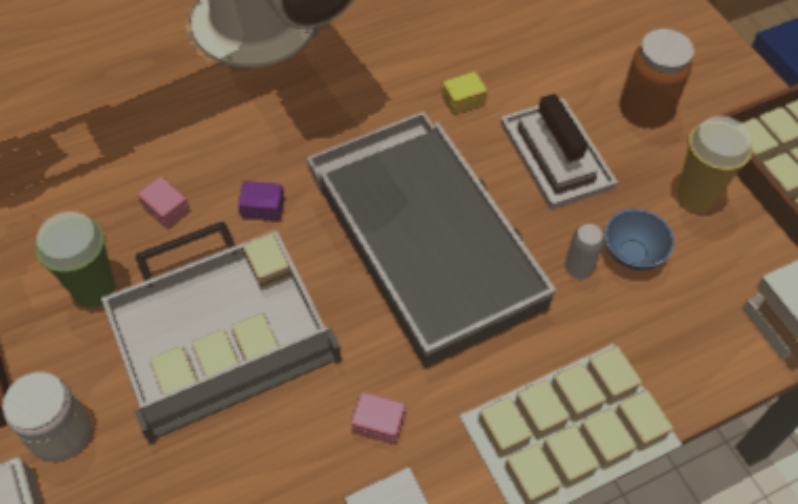

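The stone is back flat in its tray. However, one cake has been knocked into the pan's near-left corner, at crop (505,200), about (0.497,-0.169) in world coordinates. I'll grip it by its top 5 mm, which stands above the low walls, bring it to mid-pan, then push it to the far wall with closed fingers.

```bash
python3 - <<'E'
from h import *
r=down(PY); a=[.497,-.1695]
bot.set_gripper(.80,20)
bot.goto([*a,.2],r); bot.line_to([*a,.0675],max_speed=.08)
print("F",np.round(bot.current_contact_force(),1)); bot.set_gripper(.3,20); print("mm",bot.current_opening()*92,np.round(bot.current_contact_force(),1))
b=fr(PAN,PY,.008,.092)
bot.line_to([*a,.0695],max_speed=.02)
bot.line_to([*b,.0695],max_speed=.06); bot.line_to([*b,.0675],max_speed=.02); print("mm",bot.current_opening()*92)
bot.set_gripper(.8); bot.line_to([*b,.2],max_speed=.15)
bot.goto([.158,-.5,.3],down(-1.29))
c=bot.read_camera("top"); cv2.imwrite("pics/e1.png",cv2.resize(c["pixels"][130:260,340:500],None,fx=3,fy=3))
for k in cakes(c,.073,(365,475,150,240)): print("pan",np.round(k,3))
print(bot.current_clock())
E
```

```text
F [-0.1 -0.3  0.2]
mm 59.81954114973974 [0.3 1.  1.8]
mm 59.61628858265355
pan [ 5.5700e-01 -1.7100e-01  9.0000e-03  5.8132e+01  4.1359e+01]
pan [ 0.607 -0.336  0.    56.283 41.364]
pan [ 6.0500e-01 -2.8100e-01  4.0000e-03  5.6349e+01  4.1405e+01]
pan [ 6.0700e-01 -2.2600e-01  8.0000e-03  5.5907e+01  4.1455e+01]
92.9
```

```bash
python3 - <<'E'
from h import *
r=down(PY); y=-.172
bot.set_gripper(0,20); bot.goto([.500,y,.2],r); bot.line_to([.500,y,.046],max_speed=.1); bot.hold(.2)
f0=np.mean([bot.current_contact_force() for _ in range(5)],0)
bot.line_to([.548,y-.000,.046],max_speed=.05)
for x in np.arange(.549,.566,.001):
    bot.line_to([x,y,.046],max_speed=.02); f=np.mean([bot.current_contact_force() for _ in range(5)],0)-f0
    if f[0]<-3.5: break
print("x",x,np.round(f,1),bot.current_ee_pos())
bot.line_to([x-.01,y,.046],max_speed=.05); bot.line_to([x-.01,y,.2],max_speed=.15)
bot.goto([.158,-.5,.3],down(-1.29)); bot.hold(.5)
c=bot.read_camera("top"); cv2.imwrite("pics/e2.png",cv2.resize(c["pixels"][110:300,120:540],None,fx=1.9,fy=1.9))
for k in cakes(c,.073,(365,475,150,240)): print("pan",np.round(k,3))
print(bot.current_clock())
E
```

```text
x 0.562 [-4.5  0.2  2.8] [ 0.56133167 -0.1718135   0.04590345]
pan [ 0.607 -0.336  0.    56.283 41.364]
pan [ 6.0500e-01 -2.8100e-01  4.0000e-03  5.6349e+01  4.1405e+01]
pan [ 6.0700e-01 -2.2600e-01  8.0000e-03  5.5907e+01  4.1455e+01]
pan [ 6.0600e-01 -1.7100e-01  1.2000e-02  5.6174e+01  4.1496e+01]
106.25
```

View pics/e2.png

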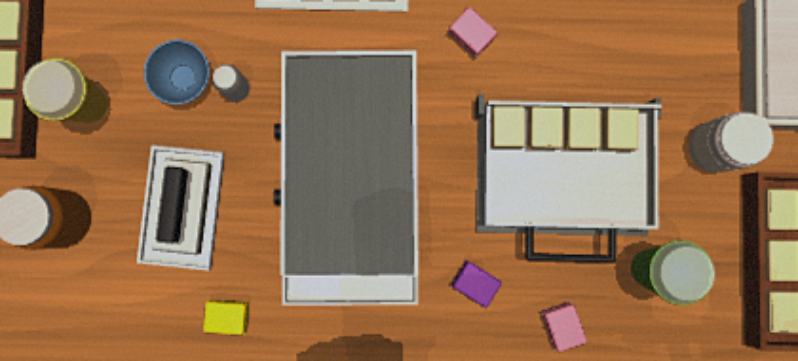

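All four cakes are in line at the far wall (crop y≈128), the pan is level, the stone lies in its tray at (172,205) and the bystanders haven't moved. I'm handing it in.

```bash
python3 -c "
from workcell import bot
bot.job_done()"
```

```text
the job is handed in; nothing more can be done
```

The job is done and handed in, about 106 s into the 210 s allowed; no verdict is reported.

- **Cakes and pan:** I moved all four cakes into the pan and lifted the handle through a 30° arc. I held it there for 2.45 s, and all four cakes slid to the far wall. I then lowered the pan onto its stop. The 30° comes from the arm's path and a look at the picture, not from a reading of the pan joint.
- **Stone:** I set it square across the far end of the griddle and pressed the grip about 5–6 mm, at 5–6 N. I drew it pressed all the way to the trough and put it back flat in its tray.
- **Disturbance:** While I was working with the stone, one cake was knocked into the pan's near-left corner. I gripped it by its top, carried it to mid-pan and pushed it up to the far wall with closed fingers. I did not tilt the pan a second time, so that cake was pushed into its final place and did not slide there.
- **Last check:** The final top picture shows the four cakes in line at the far wall (centres at x = 0.605–0.607 m) and the pan level. The stone is in its tray, and the bystanders and look-alikes look unmoved. No check failed apart from the knocked cake.

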